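# Wedge the ladle rest into its tapered way

## Task

On the stove ledge stands an olive-wood ladle rest with a wedge-shaped dovetail foot. Set it down in the wide mouth of the steel way on the ledge, narrow end leading, slide it along until it wedges firmly tight between the cheeks, and let go of it. Leave the round-based ladle rest and the tagine where they are.

Things in the scene. Friction and masses are not known exactly. Their poses are not given: they have to be found in the camera images.
- rest_center (a point): Centre, 45 mm up, of the loose olive-wood ladle rest (90 mm tall, 0.2 kg). Grip its upright post, 30 (x) by 36 mm (y), 10-20 mm above this point. Its dovetail foot is 80 mm long (x), 22 tall, a wedge seen from above: 38 mm wide at the narrow +x end, 72 at the -x end; sides undercut 15 deg, bottom widest. z up. It starts upright, x within 35 deg of straight away from the robot.
- way: Fixed tapered way: two steel cheeks 24 mm tall in a V, leaning in over the foot, the ledge as floor. Origin on the ledge under the rest's centre when home; x runs from wide mouth (-120 mm) to narrow end (+66). With its centre at x=-70 and x axes parallel, the foot passes straight down with 8 mm to spare a side; then it slides +70 mm and wedges at x=0 +-6 mm; 15 N wedges it; slide without pressing down.
- round_rest: Bystander to leave alone: another loose olive-wood ladle rest, 90 mm tall, with the same notched post but on a round base of 80 mm diameter, 22 mm thick. Origin at the centre of its underside.
- tagine: Bystander to leave alone: loose blue-glazed tagine with a conical lid held by two steel clips, 190 mm in diameter, 182 mm tall, 1.9 kg. Origin at the centre of its underside.
There are look-alikes about, which are no part of the job. What is shaped like the part that bears rest_center but blue is not meant.

How it is judged (in metres and radians):
On the way:
1. the dovetailed rest, close to home in the way, is pressed against the cheeks with more than 2 N (x of rest_center in the frame of way between -0.012 and 0.012 m and y of rest_center in the frame of way between -0.01 and 0.01 m and z of rest_center in the frame of way below 0.053 m and angle between the x axis of rest_center and the x axis of way, either way round below 0.17 rad and angle between rest_center's own z axis and vertical below 0.17 rad and contact force between rest and way above 2 N), for 0.02 s.
At the end, for the whole second after the job is handed in: The dovetailed rest stands in the way, at most 12 mm short of or past home, 10 mm aside and 8 mm high, within 10 degrees of the way's direction and of upright, released and at rest; the round-based rest and the tagine are within 30 mm of where they stood (x of rest_center in the frame of way between -0.012 and 0.012 m and y of rest_center in the frame of way between -0.01 and 0.01 m and z of rest_center in the frame of way below 0.053 m and angle between the x axis of rest_center and the x axis of way, either way round below 0.17 rad and angle between rest_center's own z axis and vertical below 0.17 rad and linear speed of rest below 0.01 m/s and distance of each of round_rest, tagine from where it was at the start of the episode below 0.03 m); the robot touches nothing.
It fails at once if the round-based rest is moved by more than 30 mm or tipped over (distance of round_rest from where it was at the start of the episode above 0.03 m or angle between round_rest's own z axis and vertical above 0.4 rad).
It fails at once if the tagine is moved by more than 30 mm (distance of tagine from where it was at the start of the episode above 0.03 m).
It also fails if it takes over 42 s, if anything falls off the work surface, if the arm or the gripper's body presses on something with over 40 N, if the wrist force passes 120 N, or if a joint passes its speed limit or range.

## Robot

A 7-joint arm with a two-finger parallel gripper is mounted at the origin on the work surface. World frame = base frame: x ahead of the robot, y to its left, z up, the work surface at z = 0. Lengths are in m, angles in degrees, forces in N, time in s.
With the tool pointing down it reaches from about 0.425 to 0.875 m from the base axis. Payload 4.7 kg.
Tool frame: the origin (TCP) lies between the finger pads; the fingertips stand 8 mm ahead of it and the grasp point (between the pads) lies 11 mm behind it; z points along the fingers, y is the line along which they close (so a half turn about z gives the same grasp; the last joint's range is limited). The gripper opens to 87 mm and grips with 3 to 60 N. Pads are 19 mm wide; open, the fingers measure 117 mm over their backs; the gripper's body (75 mm by 190 mm) begins 51 mm behind the grasp point.
Start: joints at [-71.614, 18.392, -4.016, 83.108, 1.295, 78.541, -3.26], TCP at [0.196, 0.62, 0.231] pointing down, gripper open.
Joint ranges: [-163.93, 163.93], [-17.29, 119.83], [-79.2, 71.16], [3.27, 140.29], [-89.18, 269.18], [5.43, 117.66], [-154.24, 154.24]. Speed limits (degrees/s): [147.25, 147.25, 180, 180, 180, 180, 180].

## Interface

Orientations are given as [roll, pitch, yaw] about the fixed x, y, z axes, in that order (R = Rz(yaw) Ry(pitch) Rx(roll)).
In Python, from cell import env, viewer gives the robot as it stands. The module is installed in compiled form; this text tells all that it offers.
- The arm moves only by the tool arm_command, never from a script. Its argument "series" is a list of rows, each a list of 2 entries, a list of its own where there are three numbers: the shift along the tool's x, y, z in mm, then the turn about the tool's z in rad. A call has exactly 5 rows; each row is the pose to reach, as a shift and turn from the pose commanded when the call began, along the tool's axes at that moment; what a row does not reach only later rows make up. A row lasts 1/10 s, in which the tool goes at most 50 mm and 8.59 degrees, less where a joint would pass 70% of its speed; a pose out of reach is approached as far as the arm can. A call with a gripper value outside its range is refused whole. "grip" is the gripper command: -1 is fully open, 1 is shut, values between are in proportion, set as the call begins (left out, the last holds). The fingers move at their own pace and stop on an object; "grip_force" is the grip in N (left out, the last holds). Time passes only in rows, so rows that repeat a pose let the fingers close, or fill a call up. It gives the time, the measured TCP pose, the force, the opening and the grip force at its end, in the units of the state.
- env.get_obs(): the state, without advancing time (a new reading comes with each control period).
- viewer.read_camera(name): name is "scene" or "top" or "wrist"; returns (picture, depth): 400x640x3 uint8, blue, green, red; 400x640 float32, m along the optical axis (not along the pixel's ray), 0 where there is no reading.
- viewer.calibration(name): a dict with "K" (3x3 intrinsics, pixels), "T" (4x4, takes a point from camera to world coordinates); the wrist camera has in their place "hand_eye" (4x4, takes a point from camera to tool coordinates, whose origin is the TCP and whose axes are the flange's). Camera axes: x right, y up, looking along -z (the intrinsics and any distortion apply to the point x, -y, -z); pixel columns grow to the right and rows downward; lengths in m; the calibration is good to about 2 mm. The wrist camera is an equidistant fisheye: a pixel r from the principal point sees the ray r / f radians off the axis. A picture is of the moment at which its call begins: read the wrist's pose just before it. calibration takes no time and is no camera call.
- env.sign_off(): hands the job in; it is judged then, once.
The state is a dict: "time_s": time; "qpos": joint angles; "joint_velocities": joint speeds; "effort": joint torques, N m; "tool_pos": TCP position; "tool_rot": TCP orientation; "force": force on the tool from outside, world axes, zero at the start; "wrist_torque": the same for the moment, N m; "grip_width": finger opening in m; "grasp_force": force on a finger pad.
Only numpy, scipy, OpenCV 4.12 (cv2) and the standard library are available. Lean on these libraries where they do the work, as an engineer would, in place of code of your own. Each camera call takes 0.05 s, during which the arm holds its last target. There are 200 camera calls.

## Working session

There is one attempt and no reset: what is moved stays moved. The work goes in short steps, Python scripts to look and compute and a tool call to move; the robot and the scene stay as the last step left them, time stands still between calls to the robot, and variables do not carry over. Pictures are saved under pics/ and viewed, at most 10 in all, crops included, and the job is handed in when it is done.

Besides the shell and the picture viewer there is one more tool, called after "Call:" as name([rows], argument=value, ...), one row to a line, values as JSON. arm_command: Moves the arm, as the interface text tells. Its arguments: {"type":"object","properties":{"series":{"type":"array"},"grip":{"type":"number"},"grip_force":{"type":"number"}},"required":["series"]}

```bash
mkdir -p pics
cat > h.py <<'E'
import numpy as np, cv2
from cell import env, viewer
def grab(n):
    im,d=viewer.read_camera(n); np.savez(f'{n}.npz',im=im,d=d); return im,d
def world(n,u,v,d):
    c=viewer.calibration(n);K=c['K'];z=float(d[v,u])
    p=np.array([(u-K[0,2])/K[0,0]*z,-(v-K[1,2])/K[1,1]*z,-z,1]);return (np.array(c['T'])@p)[:3]
E
python3 - <<'E'
from h import *
for n in('top','scene'):
    im,d=grab(n);cv2.imwrite(f'pics/{n}1.png',im);print(viewer.calibration(n))
o=env.get_obs();print(o)
E
```

```text
{'K': array([[423.31715416,   0.        , 314.86236368],
       [  0.        , 423.31715416, 195.53553823],
       [  0.        ,   0.        ,   1.        ]]), 'T': array([[ 0.02526586,  0.9898822 , -0.13962404,  0.36897847],
       [-0.99943373,  0.02811684,  0.01848398,  0.11848349],
       [ 0.02222275,  0.13907796,  0.99003205,  1.37833531],
       [ 0.        ,  0.        ,  0.        ,  1.        ]])}
{'K': array([[480.36416173,   0.        , 311.04438858],
       [  0.        , 480.36416173, 196.06916333],
       [  0.        ,   0.        ,   1.        ]]), 'T': array([[-0.29822213, -0.76876566,  0.56574104,  1.45177003],
       [ 0.95443947, -0.24665734,  0.16794481,  0.38315014],
       [ 0.01043398,  0.59005044,  0.80729896,  1.29803395],
       [ 0.        ,  0.        ,  0.        ,  1.        ]])}
{'time_s': 0.1, 'qpos': array([-71.61377654,  18.43350667,  -4.01500085,  83.16968742,
         1.294157  ,  78.53989899,  -3.26115041]), 'joint_velocities': array([-0.01450997, -0.14326006,  0.09348215, -0.12236367,  0.03920895,
       -0.08331606, -0.06514098]), 'effort': array([-3.64313719e-04, -4.92569125e+01, -4.05968595e-01, -3.13402033e+01,
       -6.43422268e-02,  3.93728376e-02,  8.14434293e-05]), 'tool_pos': array([0.19620554, 0.6191663 , 0.22957003]), 'tool_rot': array([-1.79902091e+02,  4.86354989e-03,  1.62421592e+02]), 'force': array([-0.56082699,  0.29117748,  0.27661144]), 'wrist_torque': array([-0.00868301,  0.0059917 ,  0.00791997]), 'grasp_force': 0.0, 'grip_width': 0.08685174996117744}
```

View pics/top1.png

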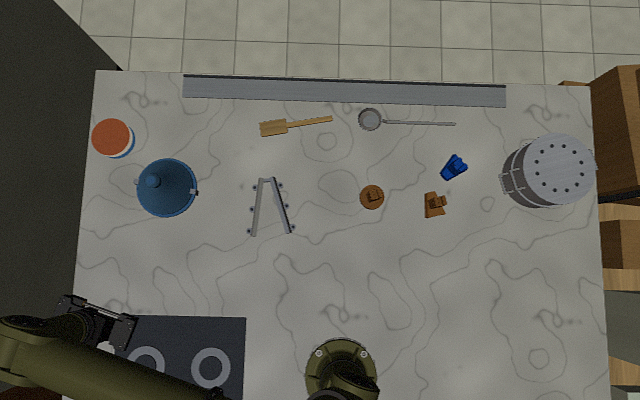

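View pics/scene1.png

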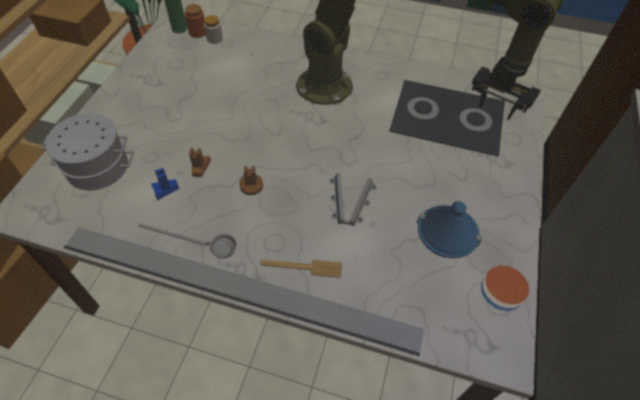

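Top view: the candidates are brown with a wedge foot (435,204), blue with a wedge foot (453,167) and brown with a round base (372,197). Brown (435,204) fits: it is olive wood with a dovetail foot. The way is at (270,207) with its mouth toward the robot, and the tagine is at (167,188). An enlarged crop will confirm this.

Run:
```python
from h import *
z=np.load('top.npz');im=z['im'];d=z['d']
a=cv2.resize(im[180:230,410:460],(400,400),interpolation=cv2.INTER_CUBIC)
b=cv2.resize(im[170:245,240:300],(480,600),interpolation=cv2.INTER_CUBIC)[:, :395]
b=cv2.resize(im[170:240,245:295],(400,560),interpolation=cv2.INTER_CUBIC)
a=cv2.copyMakeBorder(a,0,160,0,0,cv2.BORDER_CONSTANT)
cv2.imwrite('pics/crop1.png',np.hstack([a,b]))
for u,v in((435,204),(372,197),(271,230),(340,240)):print(u,v,world('top',u,v,d).round(4))
```

```text
435 204 [ 0.5346 -0.2763  0.0916]
372 197 [ 0.5514 -0.0821  0.0879]
271 230 [0.4462 0.2318 0.0051]
340 240 [0.4199 0.0077 0.0027]
```

View pics/crop1.png

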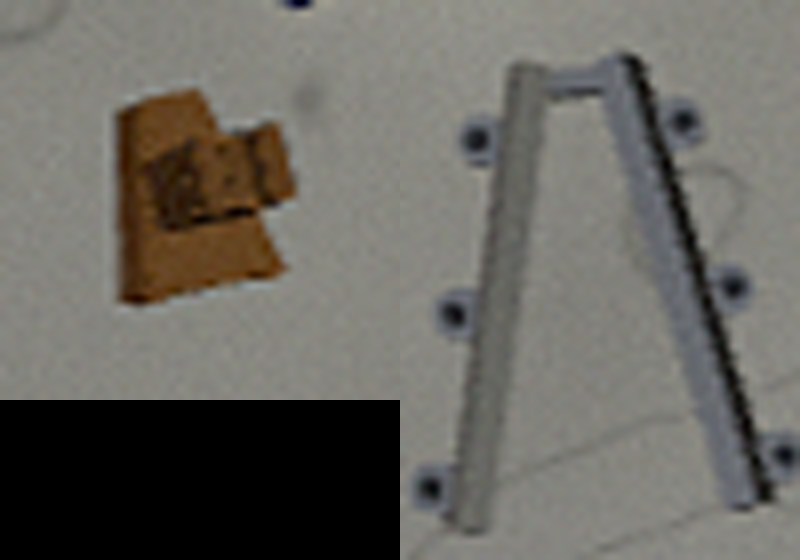

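The crop shows a wooden dovetail foot, narrow end at the top (160,98) and wide end at the bottom (207,285), with the post leaning right in perspective. The V cheeks run from the mouth at the bottom, (470,530)/(745,505), to the narrow top, (527,62)/(625,60).

```bash
cat >> h.py <<'E'
def plane(n,u,v,z):
    c=viewer.calibration(n);K=c['K'];T=np.array(c['T'])
    r=T[:3,:3]@np.array([(u-K[0,2])/K[0,0],-(v-K[1,2])/K[1,1],-1]);return T[:3,3]+r*(z-T[2,3])/r[2]
E
python3 - <<'E'
from h import *
R=lambda x,y,z:plane('top',410+x/8,180+y/8,z)[:2]
W=lambda x,y,z:plane('top',245+(x-400)/8,170+y/8,z)[:2]
nl,nr,wl,wr=[R(*p,.024) for p in((120,105),(200,90),(130,300),(285,270))]
a=(nl+nr)/2-(wl+wr)/2;print('rest',(nl+nr+wl+wr)/4,np.linalg.norm(a),np.degrees(np.arctan2(a[1],a[0])),np.linalg.norm(nl-nr),np.linalg.norm(wl-wr))
p=R(205,170,.092);print('post top',p, R(272,165,.092),R(160,190,.07))
t=[(W(*l,.005)+W(*r,.005))/2 for l,r in(((478,140),(683,122)),((455,313),(733,287)),((430,487),(785,455)))]
e=t[0]-t[2];print('tabs',t,np.degrees(np.arctan2(e[1],e[0])))
n=(W(527,65,.026)+W(625,60,.026))/2;m=(W(470,530,.026)+W(745,505,.026))/2;e=n-m
u=e/np.linalg.norm(e);print('way ends',n,m,np.linalg.norm(e),np.degrees(np.arctan2(e[1],e[0])),'origin',m+u*.120,n-u*.066)
E
```

```text
rest [ 0.54360197 -0.29042678] 0.07823201472771274 13.561625083052494 0.033585771230449306 0.06467724992196287
post top [ 0.54317828 -0.27826045] [ 0.54585394 -0.30429008] [ 0.53776019 -0.26719976]
tabs [array([0.58857992, 0.24862103]), array([0.51912456, 0.24026262]), array([0.44981153, 0.23197554])] 6.840039247175494
way ends [0.61322302 0.24962709] [0.43013263 0.22955922] 0.18418689118171447 6.2550135999840375 origin [0.54941824 0.24263368] [0.54761593 0.24243613]
```

Call:
arm_command([
  [[-40,-28,-5],0.1],
  [[-80,-56,-10],0.2],
  [[-120,-84,-15],0.3],
  [[-160,-112,-20],0.4],
  [[-200,-140,-25],0.5],
], grip=-1)

```text
time_s: 0.6
tool_pos: [0.3455, 0.4238, 0.2554]
tool_rot: [-180.0, 0.0, 133.5]
force: [-0.4, 0.5, 0.7]
grip_width: 0.0871
grasp_force: 0.0
```

```bash
cat >> h.py <<'E'
def go(x,y,z,yaw):
    o=env.get_obs();p=o['tool_pos'];ps=np.radians(o['tool_rot'][2]);d=np.array([x,y,z])-p
    c,s=np.cos(ps),np.sin(ps);t=(ps-np.radians(yaw)+np.pi)%(2*np.pi)-np.pi
    print(o['time_s'],p.round(4),o['tool_rot'].round(1),'move mm',(1000*np.array([d[0]*c+d[1]*s,d[0]*s-d[1]*c,-d[2]])).round(1),'turn',round(t,3),'F',o['force'].round(1),'w',round(o['grip_width'],4),'g',o['grasp_force'])
E
python3 -c "
from h import *
go(.49,.23,.28,103.6);print(viewer.calibration('wrist'))"
```

```text
0.6 [0.3455 0.4238 0.2554] [-180.     0.   133.5] move mm [-240.   -28.8  -24.6] turn 0.523 F [-0.4  0.5  0.7] w 0.0871 g 0.0
{'K': array([[309.70691629,   0.        , 320.92114128],
       [  0.        , 309.70691629, 195.28861356],
       [  0.        ,   0.        ,   1.        ]]), 'hand_eye': array([[-3.11131108e-04,  9.62511033e-01,  2.71242354e-01,
         7.37621058e-02],
       [ 9.99999930e-01,  2.42626579e-04,  2.86092220e-04,
        -4.11185442e-04],
       [ 2.09556314e-04,  2.71242424e-01, -9.62511041e-01,
        -1.54712895e-01],
       [ 0.00000000e+00,  0.00000000e+00,  0.00000000e+00,
         1.00000000e+00]])}
```

Call:
arm_command([
  [[-48,-6,-5],0.1],
  [[-96,-12,-10],0.2],
  [[-144,-18,-15],0.3],
  [[-192,-24,-20],0.41],
  [[-240,-29,-25],0.52],
])

```text
time_s: 1.1
tool_pos: [0.4904, 0.2305, 0.2806]
tool_rot: [-180.0, -0.0, 103.7]
force: [1.6, 1.0, -0.3]
grip_width: 0.0872
grasp_force: 0.0
```

```bash
cat >> h.py <<'E'
def wplane(u,v,z,o):
    from scipy.spatial.transform import Rotation as Ro
    c=viewer.calibration('wrist');K=c['K'];H=np.array(c['hand_eye'])
    x,y=(u-K[0,2]),(v-K[1,2]);r=np.hypot(x,y);th=r/K[0,0]
    ray=np.array([np.sin(th)*x/r,-np.sin(th)*y/r,-np.cos(th)])
    M=Ro.from_euler('xyz',o['tool_rot'],degrees=True).as_matrix()
    w=M@H[:3,:3]@ray;q=M@H[:3,3]+o['tool_pos'];return q+w*(z-q[2])/w[2]
E
python3 - <<'E'
from h import *
import pickle
o=env.get_obs();pickle.dump(o,open('w1.pkl','wb'));im,d=grab('wrist');go(.55,-.2,.26,103.6)
cv2.imwrite('pics/w1.png',im)
E
```

```text
1.15 [0.4965 0.2212 0.2817] [179.8   0.3 102.8] move mm [-422.6  -40.9   21.7] turn -0.015 F [ 5.2 -6.6  1.5] w 0.0873 g 0.0
```

View pics/w1.png

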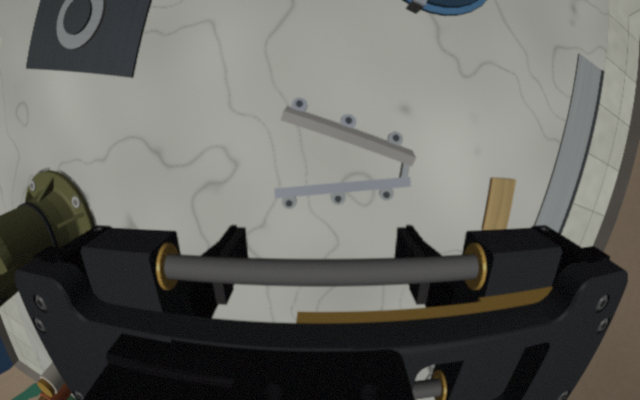

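The wrist view shows the way tabs at (299,104),(348,121),(396,138) and (289,202),(338,198),(387,194), with the mouth on the left (toward the robot).

Run:
```python
from h import *
import pickle
o=pickle.load(open('w1.pkl','rb'));print(o['tool_pos'],o['tool_rot'])
for l,r in(((299,104),(289,202)),((348,121),(338,198)),((396,138),(387,194))):
    a,b=wplane(*l,.005,o),wplane(*r,.005,o);print(((a+b)/2).round(4),a.round(3),b.round(3))
n=[wplane(*p,.024,o) for p in((284,114),(276,192),(412,156),(410,182))];
m=(n[0]+n[1])/2;e=(n[2]+n[3])/2;v=e-m;print('ends',m,e,np.degrees(np.arctan2(v[1],v[0])),np.linalg.norm(v))
go(.50,-.05,.26,103.6)
```

```text
[0.49042145 0.23052366 0.28060446] [-1.79990200e+02 -1.36215952e-02  1.03726400e+02]
[0.45   0.2334 0.005 ] [0.441 0.303 0.005] [0.459 0.163 0.005]
[0.5195 0.2413 0.005 ] [0.513 0.297 0.005] [0.526 0.186 0.005]
[0.5898 0.2501 0.005 ] [0.585 0.291 0.005] [0.595 0.209 0.005]
ends [0.43254202 0.2326463  0.024     ] [0.61287435 0.25579733 0.024     ] 7.315607659973471 0.18181231946532908
1.15 [0.4965 0.2212 0.2817] [179.8   0.3 102.8] move mm [-265.2  -56.5   21.7] turn -0.015 F [ 5.2 -6.6  1.5] w 0.0873 g 0.0
```

Call:
arm_command([
  [[-45,0,0],0],
  [[-90,0,5],0],
  [[-135,-4,10],0],
  [[-180,-6,15],0],
  [[-225,-10,20],0],
])

```text
time_s: 1.65
tool_pos: [0.5343, 0.0102, 0.2601]
tool_rot: [-180.0, -0.0, 104.0]
force: [0.6, 0.6, 0.5]
grip_width: 0.0876
grasp_force: 0.0
```

```bash
python3 -c "
from h import *
go(.545,-.31,.24,103.6)"
```

```text
1.65 [0.5343 0.0102 0.2601] [-180.   -0.  104.] move mm [-313.2  -67.3   20.1] turn 0.007 F [0.6 0.6 0.5] w 0.0876 g 0.0
```

Call:
arm_command([
  [[-45,-10,3],0],
  [[-90,-20,6],0],
  [[-135,-30,9],0],
  [[-180,-40,12],0],
  [[-225,-50,15],0],
])

```text
time_s: 2.15
tool_pos: [0.54, -0.22, 0.2452]
tool_rot: [180.0, -0.0, 104.0]
force: [1.2, 1.3, 0.4]
grip_width: 0.087
grasp_force: 0.0
```

Call:
arm_command([
  [[-40,-9,10],0],
  [[-75,-16,18],0],
  [[-90,-18,25],0],
  [[-90,-18,25],0],
  [[-90,-18,25],0],
])

```text
time_s: 2.65
tool_pos: [0.5446, -0.3095, 0.22]
tool_rot: [-180.0, -0.1, 104.0]
force: [0.2, 0.4, 0.8]
grip_width: 0.0869
grasp_force: 0.0
```

Run:
```python
from h import *
import pickle
o=env.get_obs();pickle.dump(o,open('w2.pkl','wb'));im,d=grab('wrist')
go(.5436,-.2904,.13,103.6)
cv2.imwrite('pics/w2.png',cv2.resize(im[90:270,200:440],(800,600),interpolation=cv2.INTER_CUBIC))
```

```text
2.7 [ 0.5451 -0.3088  0.2204] [ 1.800e+02 -1.000e-01  1.041e+02] move mm [18.2  3.1 90.4] turn 0.008 F [-0.   0.7  0.1] w 0.087 g 0.0
```

View pics/w2.png

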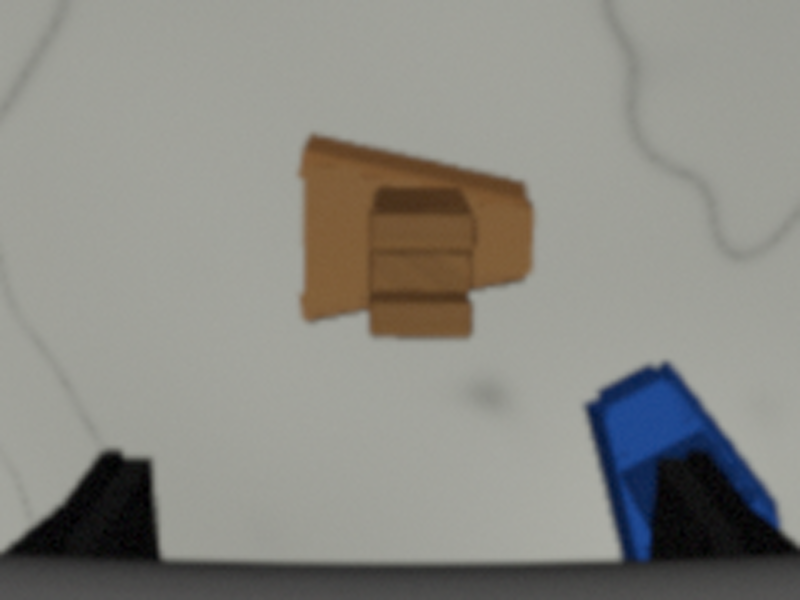

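The crop shows the wooden wedge foot with corners (308,160),(305,318),(530,197),(528,277). The post top spans columns 370–472 and rows 212–336. The blue look-alike is at lower right (640,430).

Run:
```python
from h import *
import pickle
o=pickle.load(open('w2.pkl','rb'))
P=lambda x,y,z:wplane(200+(x+.5)*.3-.5,90+(y+.5)*.3-.5,z,o)[:2]
f=[P(*p,.022) for p in((306,160),(305,318),(530,197),(528,277))]
v=(f[2]+f[3]-f[0]-f[1])/2;print('foot',sum(f)/4,np.degrees(np.arctan2(v[1],v[0])),np.linalg.norm(v),np.linalg.norm(f[0]-f[1]),np.linalg.norm(f[2]-f[3]))
q=[P(*p,.09) for p in((370,213),(370,336),(474,213),(471,336))]
v=(q[2]+q[3]-q[0]-q[1])/2;w=(q[0]-q[1]+q[2]-q[3])/2;print('post',sum(q)/4,np.degrees(np.arctan2(v[1],v[0])),np.linalg.norm(v),np.linalg.norm(w))
print('blue',P(590,405,.022),P(665,365,.022),P(700,440,.06))
c=(sum(q)+sum(f))/8;print(c);go(*c,.13,103.6)
```

```text
foot [ 0.544921   -0.29361649] 14.758833909902837 0.07766863304029915 0.05578268938811193 0.028223717482338265
post [ 0.54510635 -0.29290688] 14.039736547737942 0.028883919289482973 0.03538974000996019
blue [ 0.62094842 -0.33745537] [ 0.64369443 -0.31617741] [ 0.65131389 -0.32975603]
[ 0.54501367 -0.29326168]
2.7 [ 0.5451 -0.3088  0.2204] [ 1.800e+02 -1.000e-01  1.041e+02] move mm [15.1  3.7 90.4] turn 0.008 F [-0.   0.7  0.1] w 0.087 g 0.0
```

Call:
arm_command([
  [[7,2,30],0],
  [[15,4,60],0],
  [[15,4,95],0],
  [[15,4,125],0],
  [[15,4,140],0],
])

```text
time_s: 3.2
tool_pos: [0.5445, -0.2917, 0.0783]
tool_rot: [-179.9, -0.2, 104.2]
force: [-0.8, 0.4, 0.8]
grip_width: 0.0869
grasp_force: 0.0
```

Call:
arm_command([
  [[0,0,15],0],
  [[0,0,28],0],
  [[0,0,31],0],
  [[0,0,31],0],
  [[0,0,31],0],
])

```text
time_s: 3.7
tool_pos: [0.5455, -0.2954, 0.0505]
tool_rot: [179.9, 0.1, 104.0]
force: [-0.1, 0.2, 0.7]
grip_width: 0.0871
grasp_force: 0.0
```

Call:
arm_command([
  [[0,0,0],0],
  [[0,0,0],0],
  [[0,0,0],0],
  [[0,0,0],0],
  [[0,0,0],0],
], grip=1, grip_force=35)

```text
time_s: 4.2
tool_pos: [0.5449, -0.2949, 0.0496]
tool_rot: [180.0, -0.0, 104.0]
force: [0.1, -0.4, -0.9]
grip_width: 0.055
grasp_force: 0.0
```

Call:
arm_command([
  [[0,0,0],0],
  [[0,0,0],0],
  [[0,0,0],0],
  [[0,0,0],0],
  [[0,0,0],0],
])

```text
time_s: 4.7
tool_pos: [0.545, -0.2948, 0.0496]
tool_rot: [180.0, -0.0, 104.0]
force: [0.6, 1.2, -1.0]
grip_width: 0.03
grasp_force: 34.9
```

Call:
arm_command([
  [[0,0,-20],0],
  [[0,0,-55],0],
  [[0,0,-95],0],
  [[0,0,-130],0],
  [[0,0,-145],0],
])

```text
time_s: 5.2
tool_pos: [0.5459, -0.2959, 0.1978]
tool_rot: [179.8, 0.1, 104.0]
force: [0.5, -0.3, -1.6]
grip_width: 0.0293
grasp_force: 34.9
```

Run:
```python
from h import *
go(.479,.234,.16,96.6)
```

```text
5.2 [ 0.5459 -0.2959  0.1978] [1.798e+02 1.000e-01 1.040e+02] move mm [530.4  63.   37.8] turn 0.129 F [ 0.5 -0.3 -1.6] w 0.0293 g 34.939022881047066
```

Call:
arm_command([
  [[25,3,0],0],
  [[60,7,0],0],
  [[100,12,0],0],
  [[140,17,0],0],
  [[180,21,0],0],
])

```text
time_s: 5.7
tool_pos: [0.5206, -0.1133, 0.1931]
tool_rot: [-179.9, -0.0, 104.0]
force: [1.9, 0.3, -1.3]
grip_width: 0.0303
grasp_force: 34.9
```

Call:
arm_command([
  [[40,5,0],0],
  [[80,10,0],0],
  [[120,14,0],0],
  [[160,19,0],0],
  [[200,24,0],0],
])

```text
time_s: 6.2
tool_pos: [0.4954, 0.0862, 0.1933]
tool_rot: [-179.9, -0.0, 104.0]
force: [0.7, 0.6, -2.0]
grip_width: 0.0299
grasp_force: 34.9
```

Call:
arm_command([
  [[40,5,5],0.03],
  [[80,9,15],0.06],
  [[115,13,25],0.1],
  [[140,16,35],0.13],
  [[150,18,38],0.13],
])

```text
time_s: 6.7
tool_pos: [0.4753, 0.2371, 0.154]
tool_rot: [-179.8, 0.1, 96.8]
force: [0.9, -0.4, -1.7]
grip_width: 0.0297
grasp_force: 34.9
```

Call:
arm_command([
  [[0,0,0],0],
  [[0,0,0],0],
  [[0,0,0],0],
  [[0,0,0],0],
  [[0,0,0],0],
])

```text
time_s: 7.2
tool_pos: [0.4784, 0.2337, 0.157]
tool_rot: [180.0, -0.0, 96.4]
force: [0.4, 0.2, -2.8]
grip_width: 0.0297
grasp_force: 34.9
```

Run:
```python
from h import *
import pickle
go(.479,.234,.078,96.6)
o=env.get_obs();pickle.dump(o,open('w3.pkl','wb'));im,d=grab('wrist')
cv2.imwrite('pics/w3.png',cv2.resize(im[90:270,200:440],(800,600),interpolation=cv2.INTER_CUBIC))
```

```text
7.2 [0.4784 0.2337 0.157 ] [180.   -0.   96.4] move mm [ 0.2  0.6 79. ] turn -0.003 F [ 0.4  0.2 -2.8] w 0.0297 g 34.939247493368555
```

View pics/w3.png

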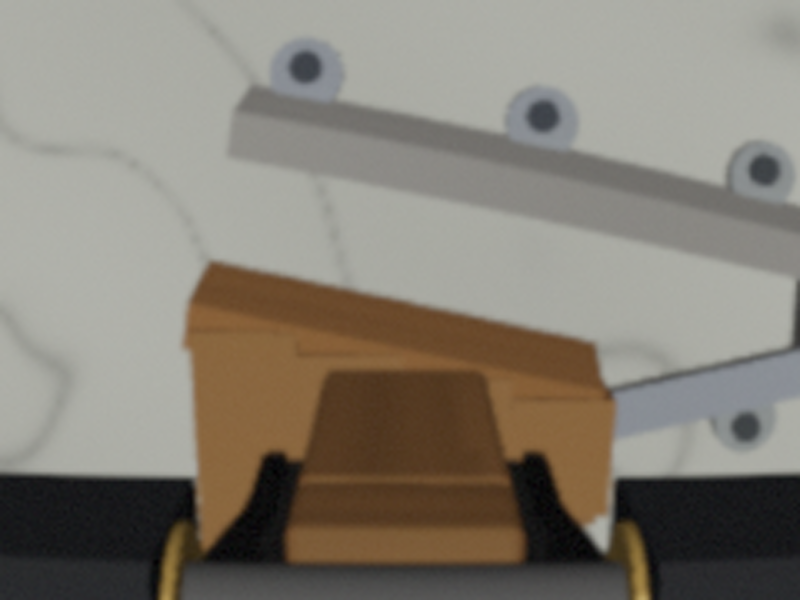

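The foot is held level; its left bottom edge runs (210,262)→(595,343), and the left cheek's inner top edge runs (230,157)→(800,275).

Run:
```python
from h import *
import pickle
o=pickle.load(open('w3.pkl','rb'))
P=lambda x,y,z:wplane(200+(x+.5)*.3-.5,90+(y+.5)*.3-.5,z,o)[:2]
O=np.array([.5485,.2443]);t=np.radians(6.8);A=np.array([[np.cos(t),np.sin(t)],[-np.sin(t),np.cos(t)]])
for n,pts,z in(('foot bot',((210,262),(595,343)),.1074),('foot top',((188,330),(612,393)),.1294),('cheek',((230,157),(800,275)),.024),('cheek outer',((252,87),(800,207)),.024),('tabs',((305,67),(543,115),(764,170)),.005)):
    q=np.array([A@(P(*p,z)-O) for p in pts])*1000;v=q[-1]-q[0];print(n,q.round(1).tolist(),np.degrees(np.arctan2(v[1],v[0])).round(1))
```

```text
foot bot [[-110.2, 33.2], [-31.2, 15.5]] -12.6
foot top [[-110.7, 24.5], [-31.7, 11.8]] -9.2
cheek [[-119.4, 47.6], [47.5, 13.5]] -11.5
cheek outer [[-112.7, 67.1], [46.0, 34.0]] -11.8
tabs [[-99.5, 72.4], [-29.3, 57.8], [40.7, 42.8]] -11.9
```

Call:
arm_command([
  [[4,1,20],0],
  [[4,1,50],0],
  [[4,1,68],0],
  [[4,1,74],0],
  [[4,1,76],0],
])

```text
time_s: 7.75
tool_pos: [0.4783, 0.2384, 0.0803]
tool_rot: [-180.0, 0.0, 96.5]
force: [-0.5, 0.3, -2.4]
grip_width: 0.0298
grasp_force: 34.9
```

Call:
arm_command([
  [[0,0,8],0],
  [[0,0,16],0],
  [[0,0,22],0],
  [[0,0,26],0],
  [[0,0,28],0],
])

```text
time_s: 8.25
tool_pos: [0.4783, 0.2386, 0.0521]
tool_rot: [-180.0, 0.0, 96.5]
force: [0.0, 0.5, -1.8]
grip_width: 0.0296
grasp_force: 34.9
```

Call:
arm_command([
  [[0,0,0],0],
  [[0,0,0],0],
  [[0,0,0],0],
  [[0,0,0],0],
  [[0,0,0],0],
])

```text
time_s: 8.75
tool_pos: [0.4786, 0.2388, 0.0527]
tool_rot: [180.0, -0.0, 96.5]
force: [0.2, -0.8, -2.1]
grip_width: 0.0297
grasp_force: 34.9
```

Call:
arm_command([
  [[0,0,1],0],
  [[0,0,2],0],
  [[0,0,2],0],
  [[0,8,2],0],
  [[0,18,2],0],
])

```text
time_s: 9.25
tool_pos: [0.4969, 0.2411, 0.0507]
tool_rot: [180.0, -0.0, 96.6]
force: [0.8, 0.4, -1.7]
grip_width: 0.0294
grasp_force: 34.9
```

Call:
arm_command([
  [[0,8,0],0],
  [[0,16,0],0],
  [[0,23,0],0],
  [[0,28,0],0],
  [[0,32,0],0],
])

```text
time_s: 9.75
tool_pos: [0.5286, 0.2444, 0.0505]
tool_rot: [-180.0, 0.0, 96.5]
force: [1.0, -0.3, -2.4]
grip_width: 0.0302
grasp_force: 34.9
```

```bash
python3 -c "
from h import *
go(.5485,.2443,.05,96.8)"
```

```text
9.75 [0.5286 0.2444 0.0505] [-180.     0.    96.5] move mm [-2.3 19.7  0.5] turn -0.005 F [ 1.  -0.3 -2.4] w 0.0302 g 34.939501838535136
```

Call:
arm_command([
  [[0,3,0],0],
  [[0,6,0],0],
  [[0,9,0],0],
  [[0,11,0],0],
  [[0,12,0],0],
])

```text
time_s: 10.25
tool_pos: [0.5393, 0.2446, 0.0499]
tool_rot: [-179.9, 0.1, 96.5]
force: [-2.2, -2.7, -3.1]
grip_width: 0.0302
grasp_force: 34.9
```

Call:
arm_command([
  [[0,1,0],0],
  [[0,2,0],0],
  [[0,3,0],0],
  [[0,4,0],0],
  [[0,5,0],0],
])

```text
time_s: 10.75
tool_pos: [0.5426, 0.2446, 0.0498]
tool_rot: [-179.7, 0.2, 96.6]
force: [-6.7, -6.5, 0.7]
grip_width: 0.0298
grasp_force: 34.9
```

Call:
arm_command([
  [[-1,0,0],0],
  [[-2,0,0],0],
  [[-2,1,0],0],
  [[-2,2,0],0],
  [[-2,3,0],0],
])

```text
time_s: 11.25
tool_pos: [0.5473, 0.244, 0.0501]
tool_rot: [-179.9, 0.1, 96.6]
force: [-6.1, -5.4, -2.6]
grip_width: 0.03
grasp_force: 34.9
```

Call:
arm_command([
  [[0,1,0],0],
  [[0,2,0],0],
  [[0,3,0],0],
  [[0,3,0],0],
  [[0,3,0],0],
])

```text
time_s: 11.75
tool_pos: [0.5481, 0.2441, 0.0498]
tool_rot: [-179.6, 0.1, 96.6]
force: [-9.6, -5.4, 1.0]
grip_width: 0.0298
grasp_force: 34.9
```

Call:
arm_command([
  [[-1,0,0],0],
  [[-1,1,0],0],
  [[-1,2,0],0],
  [[-1,3,0],0],
  [[-1,3,0],0],
])

```text
time_s: 12.25
tool_pos: [0.5485, 0.244, 0.05]
tool_rot: [-179.3, 0.1, 96.6]
force: [-15.6, -6.4, 8.0]
grip_width: 0.0296
grasp_force: 35.0
```

Call:
arm_command([
  [[0,1,0],0],
  [[0,2,0],0],
  [[0,3,0],0],
  [[0,4,0],0],
  [[0,4,0],0],
])

```text
time_s: 12.75
tool_pos: [0.5488, 0.244, 0.05]
tool_rot: [-178.8, 0.1, 96.6]
force: [-28.2, -8.2, 16.0]
grip_width: 0.0296
grasp_force: 35.0
```

Call:
arm_command([
  [[0,-1,0],0],
  [[0,-3,0],0],
  [[0,-5,0],0],
  [[0,-5,0],0],
  [[0,-5,0],0],
])

```text
time_s: 13.25
tool_pos: [0.549, 0.244, 0.0498]
tool_rot: [-179.5, 0.0, 96.6]
force: [-10.9, -5.8, 3.8]
grip_width: 0.0299
grasp_force: 35.0
```

Call:
arm_command([
  [[0,0,0],0],
  [[0,0,0],0],
  [[0,0,0],0],
  [[0,0,0],0],
  [[0,0,0],0],
], grip=-1)

```text
time_s: 13.75
tool_pos: [0.5546, 0.2453, 0.0516]
tool_rot: [179.8, -0.1, 96.5]
force: [0.4, 0.1, -0.3]
grip_width: 0.0621
grasp_force: 0.0
```

Call:
arm_command([
  [[0,0,0],0],
  [[0,0,0],0],
  [[0,0,0],0],
  [[0,0,0],0],
  [[0,0,0],0],
])

```text
time_s: 14.25
tool_pos: [0.5533, 0.2443, 0.0505]
tool_rot: [180.0, -0.0, 96.5]
force: [0.1, -0.6, 0.1]
grip_width: 0.0869
grasp_force: 0.0
```

Released. Next I raise straight up, back off to the right so the camera sees the rest, and check.

Call:
arm_command([
  [[0,-4,-15],0],
  [[0,-4,-50],0],
  [[0,-4,-90],0],
  [[0,-4,-130],0],
  [[0,-4,-165],0],
])

```text
time_s: 14.75
tool_pos: [0.5495, 0.2437, 0.2192]
tool_rot: [179.9, -0.1, 96.5]
force: [0.9, 0.0, -0.2]
grip_width: 0.087
grasp_force: 0.0
```

Call:
arm_command([
  [[-20,0,0],0],
  [[-50,0,0],0],
  [[-70,0,0],0],
  [[-70,0,0],0],
  [[-70,0,0],0],
])

```text
time_s: 15.25
tool_pos: [0.5572, 0.1746, 0.2165]
tool_rot: [179.9, -0.1, 96.5]
force: [0.2, 0.5, 0.2]
grip_width: 0.087
grasp_force: 0.0
```

Run:
```python
from h import *
import pickle
o=env.get_obs();pickle.dump(o,open('w4.pkl','wb'));im,d=grab('wrist');go(.5,.2,.2,96)
cv2.imwrite('pics/w4.png',cv2.resize(im[60:240,200:440],(800,600),interpolation=cv2.INTER_CUBIC))
```

```text
15.3 [0.557  0.1755 0.2162] [ 1.80e+02 -1.00e-01  9.66e+01] move mm [ 30.8 -53.8  16.2] turn 0.01 F [-0.8  0.2  0.2] w 0.0873 g 0.0
```

View pics/w4.png

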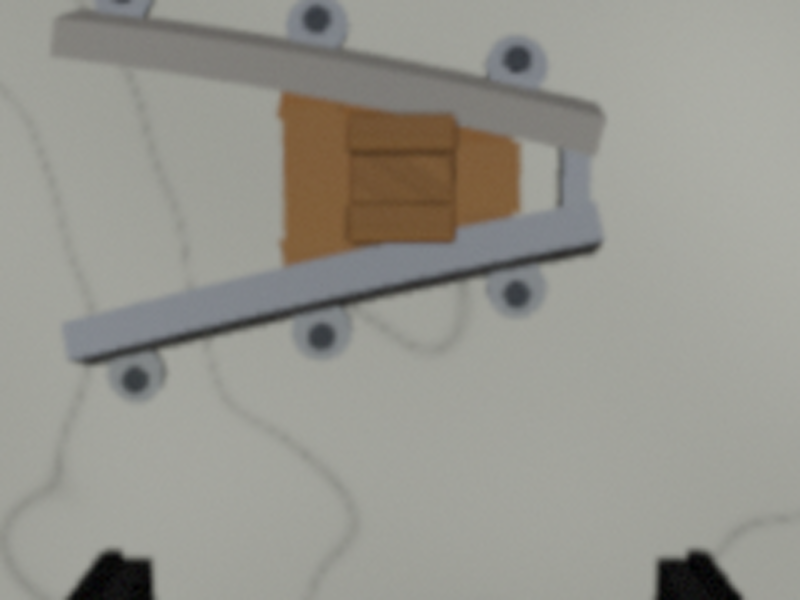

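The rest (foot from x=282 to 520 px, post 347–456) sits between both cheeks, aligned and upright. I'll check how far it went along the way.

Run:
```python
from h import *
import pickle
o=pickle.load(open('w4.pkl','rb'))
P=lambda x,y,z:wplane(200+(x+.5)*.3-.5,60+(y+.5)*.3-.5,z,o)[:2]
m=(P(54,55,.024)+P(66,325,.024))/2;n=(P(603,150,.024)+P(598,205,.024))/2
u=(n-m)/np.linalg.norm(n-m);org=(m+.12*u+n-.066*u)/2
for nm,a in(('foot',(P(520,138,.022)+P(520,213,.022)+P(284,95,.022)+P(285,263,.022))/4),('post',(P(347,113,.09)+P(347,242,.09)+P(456,113,.09)+P(456,242,.09))/4)):
    e=a-org;print(nm,a,'way x,y mm',1000*(e@u),1000*(u[0]*e[1]-u[1]*e[0]))
print(org,np.degrees(np.arctan2(u[1],u[0])),np.linalg.norm(n-m))
```

```text
foot [0.54855585 0.24529874] way x,y mm -0.9643183685451542 0.05867044837648172
post [0.54847312 0.24538547] way x,y mm -1.035726067687389 0.1549360543025275
[0.54952005 0.24535946] 7.084763877501396 0.1855904514715206
```

```bash
python3 -c "
from cell import env
print(env.sign_off())"
```

```text
the job is handed in; nothing more can be done
None
```

The olive-wood dovetail rest is wedged in the way about 1 mm short of home (28 N push) and released, the job is handed in after 15 s, and the arm never touched the round-based rest or the tagine.

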